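Sort the inspected mini canvases and close the packing carrier

ROBOT

A 6-joint arm with a two-finger parallel gripper is mounted at the origin on the work surface. World frame = base frame: x ahead of the robot, y to its left, z up, the work surface at z = 0. Lengths are in mm, angles in rad, forces in N, time in s.
With the tool pointing down it reaches from about 325 to 875 mm from the base axis. Payload 4.4 kg.
Tool frame: the origin (TCP) lies on the centre line of the jaws, within the pads' length; the fingertips stand ahead of it and the grasp point (between the pads) lies 6 mm ahead of it (ctrl.tcp_to_tips is the z of the fingertips in the tool frame, in mm); z points along the fingers, y is the line along which they close (so a half turn about z gives the same grasp; the last joint's range is limited). The gripper opens to 85 mm and grips with 20 to 120 N. Pads are 22 mm wide; open, the fingers measure 114 mm over their backs; the gripper's body (76 mm by 85 mm) begins 54 mm behind the grasp point. The pads swing forward as they close: fully open they stand 13 mm farther back than shut.
Start: joints at [-1.442, 0.207, 1.542, -0, 1.393, -0.15], TCP at [158.229, -552.803, 221.582] pointing down, gripper open.
Joint ranges: [-2.73, 2.73], [-0.86, 2.22], [0.23, 2.46], [-1.11, 4.25], [0.08, 2.63], [-2.82, 2.82]. Speed limits (rad/s): [2.79, 2.79, 3.14, 3.14, 3.14, 3.14].

INTERFACE

Orientations are given as a 3x3 rotation matrix whose columns are the frame's x, y, z axes.
In Python, from plant import ctrl, sensors, optics gives the robot as it stands. Calls block until the motion is done:
- ctrl.move_ptp(position, orientation): joint-space move of the TCP to a pose.
- ctrl.move_l(position, rot=None, vel=150, threshold=None): straight line of the TCP; rot=None keeps the orientation; vel is the mean speed in mm/s. With threshold (N) it stops when the force on the tool has changed by that much, and returns True; else False.
- ctrl.set_joints(angles): joint-space move.
- ctrl.gripper_to(opening, force=None): finger opening in mm; force is the grip in N (None keeps the last); returns when the fingers have stopped.
- ctrl.hold(seconds).
- ctrl.solve_ik(position, orientation): joint angles nearest the present ones, or None.
- sensors.read_state(): the state.
- optics.grab_frame(name): name is "side" or "top"; returns (picture, depth): 400x640x3 uint8, red, green, blue; 400x640 float32, mm along the optical axis (not along the pixel's ray), 0 where there is no reading.
- optics.camera_params(name): a dict with "mtx" (3x3 intrinsics, pixels), "R" (3x3) and "t" (3): a world point X has camera coordinates R X + t. Camera axes: x right, y down, z forward; pixel columns grow to the right and rows downward; lengths in mm; the calibration is good to about 2 mm. A picture is of the moment at which its call begins. camera_params takes no time and is no camera call.
A pose or a line that the arm cannot do raises ctrl.MotionError and nothing moves.
- ctrl.finish_job(): hands the job in; it is judged then, once.
The state is a dict: "t": time; "q": joint angles; "qvel": joint speeds; "tau": joint torques, N m; "eef_pos": TCP position; "eef_rot": TCP orientation; "force": force on the tool from outside, world axes, zero at the start; "wrist_torque": the same for the moment, N m; "grip_width": finger opening in mm; "grasp_force": force on a finger pad.
Only numpy, scipy, OpenCV 4.12 (cv2) and the standard library are available. Lean on these libraries where they do the work, as an engineer would, in place of code of your own. Each camera call takes 0.05 s, during which the arm holds its last target. There are 200 camera calls.

TASK

The mini canvases on the cutting mat have been inspected: take the loose cover off the plywood packing carrier and set it aside, then put each canvas with a round green tag flat into a nest of its own in the carrier, and each one with a square red tag flat into a nest of its own in the grey touch-up tray. When all the green-tagged ones are packed, lay the cover back on the carrier and press it down until it sits level and fully home on both ledges, between the lips. Leave the jar, the twine and the phone where they are.

Things in the scene. Friction and masses are not known exactly. Their poses are not given: they have to be found in the camera images.
- carrier: Packing carrier, plywood, fixed, 84 mm (x) x 191 mm (y), origin under its centre. 72 x 153 mm base with three nests in a row along y, 49 mm apart, open along both long sides. At each y end a block (inner face 73 mm from the centre) with a level ledge 34 mm above the table, and a lip round the ledge's outer three sides, 8 mm higher. Two rubber pads on each ledge.
- tray: Touch-up tray, grey plastic, fixed, 72 mm (x) x 153 mm (y), origin under its centre; 14 mm high, three nests in a row along y, 49 mm apart, like the carrier's but with no end blocks.
- ledge (a point): Centre of the carrier at the height of its two ledges (34 mm above the table), where the middle of the cover's underside belongs. Its axes are the carrier's. Inner faces of the end lips: 91.5 mm from here along y; of the side lips: 38 mm along x. Lip tops: 8 mm above here.
- pad1 (a joint): Black rubber pad, 10 mm across, on a carrier ledge at x = -22, y = -81 mm of the carrier. 0 m: standing 6 mm above the ledge; 0.006 m: flush with it. Slides down stiffly (about 1.6 N) and stays down.
- pad2 (a joint): Black rubber pad, 10 mm across, on a carrier ledge at x = -22, y = +81 mm of the carrier. 0 m: standing 6 mm above the ledge; 0.006 m: flush with it. Slides down stiffly (about 1.6 N) and stays down.
- pad3 (a joint): Black rubber pad, 10 mm across, on a carrier ledge at x = +22, y = -81 mm of the carrier. 0 m: standing 6 mm above the ledge; 0.006 m: flush with it. Slides down stiffly (about 1.6 N) and stays down.
- pad4 (a joint): Black rubber pad, 10 mm across, on a carrier ledge at x = +22, y = +81 mm of the carrier. 0 m: standing 6 mm above the ledge; 0.006 m: flush with it. Slides down stiffly (about 1.6 N) and stays down.
- pack_nest1 (a point): Nest 1 of 3 in the packing carrier: centre of its flat floor, 8 mm above the table. Its x axis is that of the carrier. Pocket 61 mm along x by 46 mm along y, ringed by ribs only 6 mm high, so a canvas in it stands 14 mm clear of the ribs and can be held by its two short ends. Takes one canvas, long side along x, either way round.
- pack_nest2 (a point): Nest 2 of 3 in the packing carrier: centre of its flat floor, 8 mm above the table. Its x axis is that of the carrier. Pocket 61 mm along x by 46 mm along y, ringed by ribs only 6 mm high, so a canvas in it stands 14 mm clear of the ribs and can be held by its two short ends. Takes one canvas, long side along x, either way round.
- pack_nest3 (a point): Nest 3 of 3 in the packing carrier: centre of its flat floor, 8 mm above the table. Its x axis is that of the carrier. Pocket 61 mm along x by 46 mm along y, ringed by ribs only 6 mm high, so a canvas in it stands 14 mm clear of the ribs and can be held by its two short ends. Takes one canvas, long side along x, either way round.
- redo_nest1 (a point): Nest 1 of 3 in the touch-up tray: centre of its flat floor, 8 mm above the table. Its x axis is that of the tray. Pocket 61 mm along x by 46 mm along y, ringed by ribs only 6 mm high, so a canvas in it stands 14 mm clear of the ribs and can be held by its two short ends. Takes one canvas, long side along x, either way round.
- redo_nest2 (a point): Nest 2 of 3 in the touch-up tray: centre of its flat floor, 8 mm above the table. Its x axis is that of the tray. Pocket 61 mm along x by 46 mm along y, ringed by ribs only 6 mm high, so a canvas in it stands 14 mm clear of the ribs and can be held by its two short ends. Takes one canvas, long side along x, either way round.
- redo_nest3 (a point): Nest 3 of 3 in the touch-up tray: centre of its flat floor, 8 mm above the table. Its x axis is that of the tray. Pocket 61 mm along x by 46 mm along y, ringed by ribs only 6 mm high, so a canvas in it stands 14 mm clear of the ribs and can be held by its two short ends. Takes one canvas, long side along x, either way round.
- pass1_c (a point): Mini canvas on a wooden stretcher, a rigid block 55 (its x) x 40 (its y) x 20 mm (its z), about 35 g, painted black with tiny dots on top, a round green tag (passed, 20 mm across) stuck on its top, 13 mm from the centre towards its +x end. The point is the centre of the block (10 mm above its underside). Starts lying flat on the green mat, long side roughly ahead of the robot. May be absent.
- pass2_c (a point): Mini canvas on a wooden stretcher, a rigid block 55 (its x) x 40 (its y) x 20 mm (its z), about 35 g, painted black with tiny dots on top, a round green tag (passed, 20 mm across) stuck on its top, 13 mm from the centre towards its +x end. The point is the centre of the block (10 mm above its underside). Starts lying flat on the green mat, long side roughly ahead of the robot. May be absent.
- pass3_c (a point): Mini canvas on a wooden stretcher, a rigid block 55 (its x) x 40 (its y) x 20 mm (its z), about 35 g, painted black with tiny dots on top, a round green tag (passed, 20 mm across) stuck on its top, 13 mm from the centre towards its +x end. The point is the centre of the block (10 mm above its underside). Starts lying flat on the green mat, long side roughly ahead of the robot. May be absent.
- redo1_c (a point): Mini canvas on a wooden stretcher, a rigid block 55 (its x) x 40 (its y) x 20 mm (its z), about 35 g, painted black with tiny dots on top, a square red tag (to be touched up, 19 mm) stuck on its top, 13 mm from the centre towards its +x end. The point is the centre of the block (10 mm above its underside). Starts lying flat on the green mat, long side roughly ahead of the robot. May be absent.
- redo2_c (a point): Mini canvas on a wooden stretcher, a rigid block 55 (its x) x 40 (its y) x 20 mm (its z), about 35 g, painted black with tiny dots on top, a square red tag (to be touched up, 19 mm) stuck on its top, 13 mm from the centre towards its +x end. The point is the centre of the block (10 mm above its underside). Starts lying flat on the green mat, long side roughly ahead of the robot. May be absent.
- redo3_c (a point): Mini canvas on a wooden stretcher, a rigid block 55 (its x) x 40 (its y) x 20 mm (its z), about 35 g, painted black with tiny dots on top, a square red tag (to be touched up, 19 mm) stuck on its top, 13 mm from the centre towards its +x end. The point is the centre of the block (10 mm above its underside). Starts lying flat on the green mat, long side roughly ahead of the robot. May be absent.
- cover: Loose cover, pale wood, about 120 g: plate 68 (x) x 171 (y) x 5 mm, origin at the centre of its underside; in the middle a dark upright grip block 14 (x) x 44 (y) mm, 30 mm high above the plate. It starts lying loose on the carrier. Laid there it rests some 6 mm high on the pads, with 4 to 6 mm play between the lips; pressing the grip's top with 6 to 12 N brings it to the ledges. Either way round.
- cover_grip (a point): Centre of the cover's grip block, 20 mm above the cover's underside and 15 mm below the block's top; same axes as the cover.
- jar: Glass water jar, 74 mm across, 74 mm tall, origin under its centre. Bystander.
- twine: Ball of twine, 76 mm across, 66 mm tall, origin under its centre. Bystander.
- phone: Black phone lying flat, 72 (x) x 150 (y) x 9 mm, origin under its centre. Bystander.
Mind the look-alikes: they are no part of the job. What is meant by the cover is not purple, and is the larger of those in its own colour. What is shaped like the part that bears redo2_c but orange or purple is not meant.

How it is judged (in metres and radians):
On the way, in this order (a step that is already met when the one before it is completed fails the run):
1. the cover is taken off the carrier (horizontal distance between cover_grip and ledge above 0.08 m), for 0.2 s.
2. every green-tagged canvas lies flat in a nest of the carrier (((horizontal distance between pass1_c and pack_nest1 below 0.01 m and z of pass1_c in the frame of pack_nest1 below 0.0125 m) or (horizontal distance between pass1_c and pack_nest2 below 0.01 m and z of pass1_c in the frame of pack_nest2 below 0.0125 m) or (horizontal distance between pass1_c and pack_nest3 below 0.01 m and z of pass1_c in the frame of pack_nest3 below 0.0125 m)) and (angle between pass1_c's own z axis and vertical below 0.1 rad or angle between pass1_c's own z axis and vertical above 3.04 rad) and linear speed of each of pass1, pass2, pass3 below 0.02 m/s and ((horizontal distance between pass2_c and pack_nest1 below 0.01 m and z of pass2_c in the frame of pack_nest1 below 0.0125 m) or (horizontal distance between pass2_c and pack_nest2 below 0.01 m and z of pass2_c in the frame of pack_nest2 below 0.0125 m) or (horizontal distance between pass2_c and pack_nest3 below 0.01 m and z of pass2_c in the frame of pack_nest3 below 0.0125 m)) and (angle between pass2_c's own z axis and vertical below 0.1 rad or angle between pass2_c's own z axis and vertical above 3.04 rad) and ((horizontal distance between pass3_c and pack_nest1 below 0.01 m and z of pass3_c in the frame of pack_nest1 below 0.0125 m) or (horizontal distance between pass3_c and pack_nest2 below 0.01 m and z of pass3_c in the frame of pack_nest2 below 0.0125 m) or (horizontal distance between pass3_c and pack_nest3 below 0.01 m and z of pass3_c in the frame of pack_nest3 below 0.0125 m)) and (angle between pass3_c's own z axis and vertical below 0.1 rad or angle between pass3_c's own z axis and vertical above 3.04 rad)), for 0.2 s.
3. the cover is pressed down level onto both ledges of the carrier (horizontal distance between cover_grip and ledge below 0.009 m and angle between the y axis of cover and the y axis of carrier, either way round below 0.1 rad and z of cover_grip in the frame of ledge below 0.022 m and angle between cover_grip's own z axis and vertical below 0.03 rad and linear speed of cover below 0.02 m/s), for 0.2 s.
At the end, for the whole second after the job is handed in: Each green-tagged canvas lies flat in a carrier nest, each red-tagged one in a tray nest (within 10 mm of its centre, not on the ribs); the cover lies on the carrier within 9 mm and 0.1 rad of square, level to 0.03 rad, within 2 mm of the ledges; all at rest (all of step 2 and all of step 3 and ((horizontal distance between redo1_c and redo_nest1 below 0.01 m and z of redo1_c in the frame of redo_nest1 below 0.0125 m) or (horizontal distance between redo1_c and redo_nest2 below 0.01 m and z of redo1_c in the frame of redo_nest2 below 0.0125 m) or (horizontal distance between redo1_c and redo_nest3 below 0.01 m and z of redo1_c in the frame of redo_nest3 below 0.0125 m)) and (angle between redo1_c's own z axis and vertical below 0.1 rad or angle between redo1_c's own z axis and vertical above 3.04 rad) and linear speed of each of redo1, redo2, redo3 below 0.02 m/s and ((horizontal distance between redo2_c and redo_nest1 below 0.01 m and z of redo2_c in the frame of redo_nest1 below 0.0125 m) or (horizontal distance between redo2_c and redo_nest2 below 0.01 m and z of redo2_c in the frame of redo_nest2 below 0.0125 m) or (horizontal distance between redo2_c and redo_nest3 below 0.01 m and z of redo2_c in the frame of redo_nest3 below 0.0125 m)) and (angle between redo2_c's own z axis and vertical below 0.1 rad or angle between redo2_c's own z axis and vertical above 3.04 rad) and ((horizontal distance between redo3_c and redo_nest1 below 0.01 m and z of redo3_c in the frame of redo_nest1 below 0.0125 m) or (horizontal distance between redo3_c and redo_nest2 below 0.01 m and z of redo3_c in the frame of redo_nest2 below 0.0125 m) or (horizontal distance between redo3_c and redo_nest3 below 0.01 m and z of redo3_c in the frame of redo_nest3 below 0.0125 m)) and (angle between redo3_c's own z axis and vertical below 0.1 rad or angle between redo3_c's own z axis and vertical above 3.04 rad)); the robot touches nothing.
It fails at once if the jar is shifted by more than 30 mm (distance of jar from where it was at the start of the episode above 0.03 m).
It fails at once if the twine is shifted by more than 30 mm (distance of twine from where it was at the start of the episode above 0.03 m).
It fails at once if the phone is shifted by more than 30 mm (distance of phone from where it was at the start of the episode above 0.03 m).
Of pass1, pass2, pass3, redo1, redo2, redo3 only 4 to 6 are there at a start; the rules pass over those that are not, and their reading is None.
At some moment in a run one of redo1, redo2, redo3, cover may be knocked a few centimetres aside while the robot is not near it.
Once in a run the grip may slacken for a moment while it holds something.
It also fails if it takes over 210 s, if anything falls off the work surface, if the arm or the gripper's body presses on something with over 40 N, if the wrist force passes 120 N, or if a joint passes its speed limit or range.

## Working session

There is one attempt and no reset: what is moved stays moved. The work goes in short steps, each a Python script; the robot and the scene stay as the last script left them, time stands still between calls to the robot, and variables do not carry over. Pictures are saved under pics/ and viewed, at most 14 in all, crops included, and the job is handed in when it is done.

```bash
ls; mkdir -p pics
python3 - <<'E'
from plant import ctrl,sensors,optics
import cv2,numpy as np
for n in("top","side"):
    p,d=optics.grab_frame(n); cv2.imwrite(f"pics/{n}0.png",p[...,::-1]); np.save(f"pics/{n}0.npy",d)
    c=optics.camera_params(n); print(n,c)
print(ctrl.tcp_to_tips,sensors.read_state())
E
```

```text
pics
top {'mtx': array([[371.01888774,   0.        , 322.49091787],
       [  0.        , 371.01888774, 201.74706879],
       [  0.        ,   0.        ,   1.        ]]), 'R': array([[-0.02852723, -0.99927641, -0.02515655],
       [-0.99479497,  0.03084418, -0.0971164 ],
       [ 0.09782206,  0.02225515, -0.99495505]]), 't': array([ -49.87400214,  554.57875651, 1050.8999615 ])}
side {'mtx': array([[371.79155805,   0.        , 314.2429528 ],
       [  0.        , 371.79155805, 204.58777404],
       [  0.        ,   0.        ,   1.        ]]), 'R': array([[ 9.86877041e-01, -1.61473314e-01,  2.73306586e-04],
       [-1.11304178e-01, -6.81482428e-01, -7.23320870e-01],
       [ 1.16983272e-01,  7.13798339e-01, -6.90512016e-01]]), 't': array([-567.93161472,   41.7643662 , 1004.41048184])}
25.0 {'t': 0.1, 'q': array([-1.44250407e+00,  2.07393712e-01,  1.54282441e+00,  2.28269430e-05,
        1.39348517e+00, -1.50515165e-01]), 'qvel': array([-0.00011024, -0.00248345, -0.00416338, -0.0019484 , -0.00063882,
       -0.00185908]), 'tau': array([-2.86522154e-04, -3.84094834e+01, -2.92547017e+01, -9.97920142e-05,
        4.91825413e-03,  1.91885965e-05]), 'eef_pos': array([ 158.14206568, -552.0928815 ,  220.50211159]), 'eef_rot': array([[ 9.61385486e-01,  2.75205172e-01, -2.47752080e-04],
       [ 2.75205075e-01, -9.61383260e-01,  2.09616812e-03],
       [ 3.38691606e-04, -2.08340824e-03, -9.99997772e-01]]), 'force': array([ 0.62624569, -0.40676349, -1.41626849]), 'wrist_torque': array([0.01308262, 0.0337857 , 0.00695594]), 'grasp_force': 0.0, 'grip_width': 85.14487347333473}
```

View pics/top0.png

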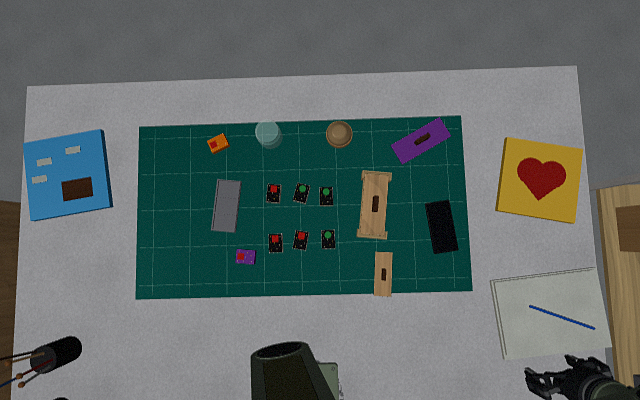

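View pics/side0.png

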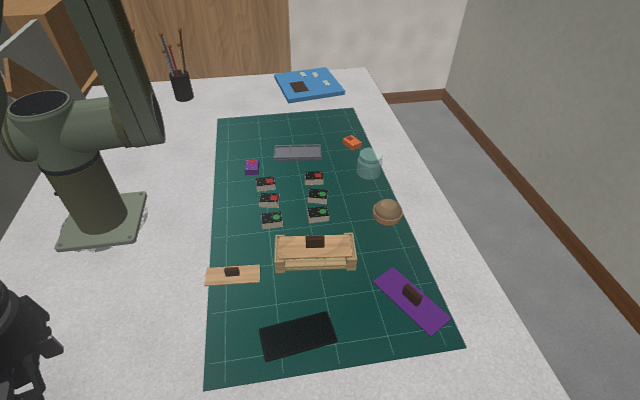

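The six candidate canvases in the top view have tags at red (274,188), red (275,238), red (301,234), green (302,188), green (326,191) and green (328,234). The orange one (218,143) and purple one (246,257) are look-alikes. The cover meant is the pale one on the carrier (375,205), which is larger than the pale one at (383,273). The one at (420,140) is purple. I'll confirm this in a crop and measure.

```bash
cat > h.py <<'E'
from plant import ctrl,sensors,optics
import cv2,numpy as np
def cam(n):
    c=optics.camera_params(n); return c["mtx"],c["R"],c["t"]
def pix2w(n,uv,z):
    K,R,t=cam(n); uv=np.atleast_2d(uv); r=np.c_[uv,np.ones(len(uv))]@np.linalg.inv(K).T@R; o=-R.T@t
    return o+r*((z-o[2])/r[:,2])[:,None]
def cloud(n,d):
    K,R,t=cam(n); v,u=np.mgrid[:d.shape[0],:d.shape[1]]
    p=np.stack([u*d,v*d,d],-1)@np.linalg.inv(K).T
    return (p-t)@R
X0,Y0,X1,Y1=300,-400,800,400   # ortho window
def ortho(n,p,z,s=1.,win=(X0,Y0,X1,Y1)):
    """image at s px/mm: row = x from far(top) to near, col = y from left(+)"""
    K,R,t=cam(n); x0,y0,x1,y1=win
    H=K@np.c_[R[:,0],R[:,1],R[:,2]*z+t]
    A=np.array([[0,-1/s,x1],[-1/s,0,y1],[0,0,1.]])
    return cv2.warpPerspective(p,H@A,(int((y1-y0)*s),int((x1-x0)*s)),flags=cv2.INTER_CUBIC|cv2.WARP_INVERSE_MAP)
E
python3 - <<'E'
from h import *
for n in("top","side"):
    p=cv2.imread(f"pics/{n}0.png");d=np.load(f"pics/{n}0.npy");P=cloud(n,d)
    Z=P[...,2]
    ok=(d>0)&(P[...,0]>300)&(P[...,0]<760)&(P[...,1]>-400)&(P[...,1]<400)
    m=(ok&(Z>7)).astype(np.uint8); print(n,"mat z",np.median(Z[ok]),np.std(Z[ok&(Z<5)]))
    k,l,st,c=cv2.connectedComponentsWithStats(m)
    for i in range(1,k):
        q=P[l==i]
        if len(q)<40: continue
        zt=np.percentile(q[:,2],90); q2=q[abs(q[:,2]-np.median(q[:,2]))<4]
        r=cv2.minAreaRect(q2[:,:2].astype(np.float32))
        print(c[i].round(),len(q),"zmed",np.median(q[:,2]).round(1),"z90",zt.round(1),np.round(r[0],1),np.round(r[1],1),round(r[2],1))
    if n=="top":
        cv2.imwrite("pics/crop0.png",cv2.resize(p[165:305,200:460],None,fx=3,fy=3,interpolation=cv2.INTER_CUBIC))
E
```

```text
top mat z 3.2783439270216386 1.6704466530011153
[269. 138.] 433 zmed 73.8 z90 77.6 [741.3  85.6] [37.2 66.1] 0.6
[339. 137.] 436 zmed 57.7 z90 67.3 [ 738.4 -120.3] [41.7 63.1] 1.5
[415. 144.] 379 zmed 8.8 z90 36.6 [ 718.7 -341.8] [ 67.1 129. ] 28.1
[218. 143.] 264 zmed 21.9 z90 24.5 [740.6 242.2] [41.1 54.8] 25.9
[374. 204.] 1792 zmed 46.5 z90 49.8 [ 540.5 -213.6] [ 83.7 190.5] 83.1
[226. 205.] 1226 zmed 11.2 z90 16.6 [553.9 220.1] [ 72.8 153.9] 83.0
[273. 193.] 268 zmed 22.4 z90 24.8 [584.6  77.9] [40.6 54.6] 82.7
[301. 193.] 263 zmed 22.3 z90 25.0 [582.9  -4.1] [39.9 55.1] 73.7
[326. 196.] 254 zmed 22.2 z90 24.9 [570.1 -75.5] [38.1 53.2] 88.4
[433. 225.] 473 zmed 10.9 z90 13.4 [ 470.4 -389.2] [149.3  33.5] 5.9
[328. 239.] 267 zmed 22.2 z90 24.9 [445.6 -78.2] [54.7 39.8] 1.8
[300. 240.] 268 zmed 22.4 z90 25.0 [445.6   1.3] [39.8 54.9] 79.1
[275. 242.] 272 zmed 22.2 z90 25.2 [439.1  74.6] [54.7 39.8] 4.7
[245. 256.] 281 zmed 22.5 z90 25.2 [402.8 162.4] [55.5 39.7] 83.3
[384. 275.] 79 zmed 25.6 z90 29.3 [ 341.6 -233.3] [ 9.1 28.4] 88.4
side mat z 0.14013854209085336 1.6173753904365533
[... 300 characters left out ...]
 [585.7  73.6] [45.3 54.2] 85.8
[265. 182.] 218 zmed 18.7 z90 20.7 [441.2  70.8] [42.6 55.1] 88.1
[318. 195.] 238 zmed 18.7 z90 20.8 [583.6  -8. ] [43.8 53.8] 79.3
[269. 199.] 251 zmed 18.9 z90 20.8 [447.2  -2.5] [41.4 54.7] 78.0
[385. 212.] 507 zmed 50.1 z90 63.7 [ 734.6 -129.9] [36.2 66. ] 16.0
[318. 213.] 279 zmed 18.8 z90 20.7 [572.  -81.1] [54.9 40.9] 0.1
[272. 219.] 284 zmed 18.8 z90 20.5 [446.8 -81.8] [54.7 45.2] 1.6
[315. 251.] 2484 zmed 43.2 z90 46.3 [ 541.4 -218. ] [ 85.8 191.2] 83.2
[232. 271.] 115 zmed 22.1 z90 25.6 [ 342. -238.] [12.  32.5] 87.4
[412. 294.] 257 zmed 29.8 z90 35.2 [ 731.7 -368.9] [15.8 43.2] 24.9
[299. 323.] 600 zmed 8.6 z90 10.2 [ 470.6 -384.7] [149.2  30.3] 0.2
```

View pics/crop0.png

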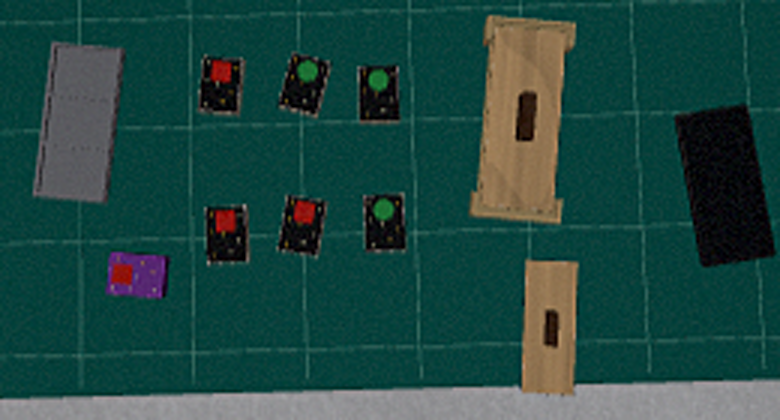

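The crop confirms it: three red squares (left pair plus lower middle), three green rounds, and the large pale cover on the carrier. Measured sizes match (canvas 55x40, tray 73x154, carrier 84x190). First I'll touch off the fingertip height on free mat, then take the cover off and set it at the free left area.

```bash
cat >> h.py <<'E'
def rot(a):
    c,s=np.cos(a),np.sin(a); return np.array([[-s,c,0],[c,s,0],[0,0,-1.]])
def best(p,adeg):
    """down orientation, tool y along angle adeg (mod 180) with the last joint nearest mid-range"""
    c=[]
    for k in(0,180):
        R=rot(np.radians(adeg+k)); q=ctrl.solve_ik(np.array(p,float),R)
        if q is not None: c.append((abs(q[5]),k,R))
    return min(c,key=lambda t:t[0])[2]
def over(p,adeg,z): 
    p=np.array([p[0],p[1],z]); R=best(p,adeg); ctrl.move_ptp(p,R); return R
def at(x,y,z,vel=100,th=None): return ctrl.move_l(np.array([x,y,z],float),vel=vel,threshold=th)
def scan(n,zmin=7):
    p,d=optics.grab_frame(n);P=cloud(n,d);Z=P[...,2];out=[]
    ok=(d>0)&(P[...,0]>300)&(P[...,0]<770)&(abs(P[...,1])<480)
    k,l,st,c=cv2.connectedComponentsWithStats((ok&(Z>zmin)).astype(np.uint8))
    for i in range(1,k):
        q=P[l==i]
        if len(q)<40: continue
        zm=np.median(q[:,2]);r=cv2.minAreaRect(q[abs(q[:,2]-zm)<4][:,:2].astype(np.float32))
        a=r[2] if r[1][0]>r[1][1] else r[2]-90   # direction of long side
        out.append((r[0][0],r[0][1],zm,max(r[1]),min(r[1]),a,tuple(c[i].round())))
    return p,d,P,out
def block(n,p,P,box,zmin,zmax):
    """dark grip block's top: centre & angle in a world box"""
    x0,x1,y0,y1=box
    m=(P[...,0]>x0)&(P[...,0]<x1)&(P[...,1]>y0)&(P[...,1]<y1)&(P[...,2]>zmin)&(P[...,2]<zmax)
    return cv2.minAreaRect(P[m][:,:2].astype(np.float32)),m.sum()
E
python3 - <<'E'
from h import *
for n in("top","side"):
    d=np.load(f"pics/{n}0.npy");P=cloud(n,d);print(n,block(n,None,P,(490,590,-260,-170),65,85))
    m=(P[...,2]>65)&(P[...,1]<-170)&(P[...,1]>-260)&(P[...,0]<590); print(np.median(P[m],0))
over((655,-20),90,150)
for w in(14,55,70):
    ctrl.gripper_to(w); at(655,-20,60); hit=at(655,-20,5,20,3); print(w,hit,sensors.read_state()["eef_pos"],sensors.read_state()["grip_width"]); at(655,-20,60)
print(sensors.read_state()["t"])
E
```

```text
top (((540.2557983398438, -213.3226318359375), (13.842885971069336, 43.84014129638672), 83.49493408203125), np.int64(87))
[ 542.25557215 -212.53663119   76.61543208]
side (((541.7943725585938, -217.08372497558594), (15.041155815124512, 42.41572570800781), 82.97786712646484), np.int64(122))
[ 540.99250841 -220.46715639   73.25760773]
14 False [655.0882966  -20.02683357   5.11870839] 14.040438957091876
55 False [655.08559889 -20.00448248   5.11078906] 54.80180205213591
70 False [655.0425819  -19.99624761   5.07042293] 70.21523080960804
16.4833
```

Run:
```python
from h import *
ctrl.gripper_to(40)
for z in(40,25,15,8):
    at(655,-20,z,40); s=sensors.read_state(); print(z,s["eef_pos"][2],s["force"],s["tau"].round(1))
p,d=optics.grab_frame("side"); cv2.imwrite("pics/tip.png",cv2.resize(p[100:260,220:480],None,fx=3,fy=3)[...,::-1])
at(655,-20,80)
```

```text
40 39.75590705591474 [-0.37801291 -0.03366514 -0.09087337] [  0.  -48.2 -24.8  -0.    0.    0. ]
25 24.532456267735988 [-0.35431451  0.16495515  0.32496882] [  0.  -48.6 -24.4  -0.    0.   -0. ]
15 14.407139719959876 [ 0.18744491  1.03521065 -0.04128133] [ -0.  -48.9 -24.1  -0.    0.   -0. ]
8 7.459179144363594 [ 0.90834032 -0.16334702  0.05426429] [ -0.  -49.1 -24.   -0.    0.   -0. ]
```

View pics/tip.png

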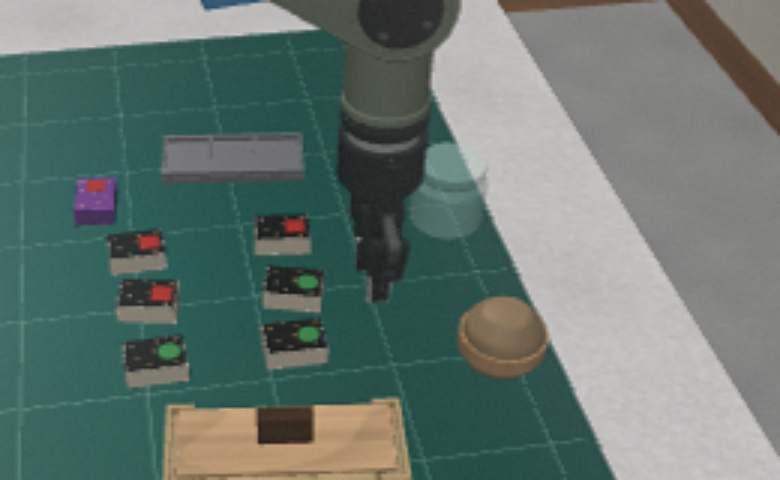

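Run:
```python
from h import *
for w,z in((40,50),(14,50),(70,50)):
    ctrl.gripper_to(w); at(655,-20,z,80)
    p,d=optics.grab_frame("side"); P=cloud("side",d)
    m=(d>0)&(abs(P[...,0]-655)<30)&(abs(P[...,1]+20)<70)&(P[...,2]>8)
    print(w,sensors.read_state()["eef_pos"],np.percentile(P[m][:,2],[0,2,5]), P[m].min(0),P[m].max(0))
    q=P[m]; q=q[q[:,2]<q[:,2].min()+10]; print(np.median(q,0),q.min(0),q.max(0))
print(sensors.read_state()["t"],pix2w("side",(347,200),0))
```

```text
40 [655.00646028 -20.01176388  49.74001546] [ 58.3524791   83.01038459 120.04093189] [625.00330781 -89.3265071   58.3524791 ] [684.92383701  36.53642411 437.11123378]
[651.18576304 -45.64490784  63.16669613] [645.36925123 -53.12595793  58.3524791 ] [664.63450842   1.73606519  67.55131017]
14 [654.99962194 -19.97193279  50.03434871] [ 58.45561722  86.35854586 128.30965778] [625.00762099 -87.35192612  58.45561722] [684.99044023  38.62099478 438.43870777]
[649.14933497 -35.09094076  63.81044389] [645.7101112  -41.00584586  58.45561722] [664.07434815  -8.48184893  68.4274296 ]
70 [655.00578414 -20.00170914  50.01356473] [ 64.43896287  86.49602314 122.79274749] [625.00127833 -89.94343473  64.43896287] [684.99912729  39.16625368 438.28879746]
[652.23110141 -22.62061514  70.10042311] [645.95000994 -69.33456323  64.43896287] [667.78392149  20.34024098  74.3518602 ]
22.0333 [[665.69432649 -28.20856374   0.        ]]
```

The depth and picture both put the fingertips about 9 mm *above* the reported TCP height, which contradicts tcp_to_tips = +25. A touch-off going lower should settle it.

Run:
```python
from h import *
for w in(14,55,70):
    ctrl.gripper_to(w); at(655,-20,15); 
    try: hit=at(655,-20,-30,15,3)
    except ctrl.MotionError as e: print(e); break
    s=sensors.read_state(); print(w,hit,s["eef_pos"],s["force"],s["grip_width"]); at(655,-20,40)
print(sensors.read_state()["t"])
```

```text
14 True [655.05490583 -20.00463239  -9.25504837] [ 0.10121988 -0.54153674  3.96716462] 13.772036085541307
55 True [654.98926205 -19.99234219 -13.58109531] [-0.34002032  0.39859562  4.03079443] 54.97795613974275
70 True [654.97190394 -20.01385047 -17.29963909] [-0.63075955 -0.41104365  4.06806548] 69.4501591886249
32.1833
```

```bash
cat >> h.py <<'E'
def tz(tip,w): return tip-np.interp(w,[14,55,70,85],[9.3,13.6,17.3,21.5])
def st(m=""):
    s=sensors.read_state(); print(m,"t%.1f"%s["t"],s["eef_pos"].round(1),"w%.1f"%s["grip_width"],"gf%.1f"%s["grasp_force"],s["force"].round(1))
    return s
E
python3 - <<'E'
from h import *
x,y=541.0,-215.3; a=83.2
at(655,-20,130)
over((x,y),a,130); ctrl.gripper_to(45)
print(at(x,y,tz(49,14),80,8)); st()
ctrl.gripper_to(5,60); st("grip")
at(x,y,tz(49,14)+70,120); st("up")
at(520,350,110,250); st("over")
print(at(520,350,tz(10,14),80,6)); st("down")
ctrl.gripper_to(40); at(520,350,120,200); st()
over((420,250),90,180)
for n in("top","side"):
    p,d,P,o=scan(n)
    for r in o: print(n,np.round(r[:6],1),r[6])
    print(block(n,p,P,(470,570,300,400),27,50))
    if n=="top": cv2.imwrite("pics/s1.png",p[100:310,100:480][...,::-1].repeat(2,0).repeat(2,1))
E
```

```text
False
 t35.8 [ 541.6 -215.7   40.5] w45.1 gf0.0 [-0.2 -0.7 -0. ]
grip t36.2 [ 541.4 -215.5   40.3] w12.8 gf61.0 [-0.   0.4  1.1]
up t36.9 [ 540.3 -214.9  108.9] w12.9 gf60.6 [-0.1  0.2 -1.3]
over t39.3 [520.2 349.1 109.9] w13.1 gf60.6 [ 0.5  0.6 -1.2]
False
down t40.8 [520.6 350.3   1.4] w12.5 gf60.6 [-0.1 -0.6 -1. ]
 t42.0 [519.1 349.6 118.9] w39.9 gf0.0 [ 0.4 -0.2 -0.4]
top [ 743.6 -121.5   58.8   60.5   52.    89.2] (np.float64(339.0), np.float64(135.0))
top [746.3  85.4  74.6  65.9  46.4  89.5] (np.float64(269.0), np.float64(136.0))
top [ 729.8 -361.8    8.6  174.1   67.2  -61.8] (np.float64(418.0), np.float64(141.0))
top [741.2 242.7  22.3  55.3  41.  -65.5] (np.float64(218.0), np.float64(143.0))
top [ 537.5 -210.2   12.3  183.8   78.2   -6.9] (np.float64(373.0), np.float64(204.0))
top [554.9 220.   11.2 155.8  72.8  -7.2] (np.float64(226.0), np.float64(205.0))
top [584.5  78.2  22.3  54.7  39.4  -6.3] (np.float64(273.0), np.float64(193.0))
top [582.8  -4.   22.2  54.7  39.9 -16.7] (np.float64(301.0), np.float64(193.0))
top [569.9 -75.4  22.3  53.1  38.1  -1.8] (np.float64(326.0
[... 1587 characters left out ...]
 (np.float64(386.0), np.float64(212.0))
side [ 5.722e+02 -8.010e+01  1.890e+01  5.440e+01  4.170e+01  3.000e-01] (np.float64(318.0), np.float64(213.0))
side [447.  -82.   18.9  55.   43.2   3. ] (np.float64(271.0), np.float64(219.0))
side [ 541.4 -217.5   13.   190.2   85.6   -6.8] (np.float64(315.0), np.float64(254.0))
side [ 342.1 -237.8   22.    32.    11.4   -0.6] (np.float64(232.0), np.float64(271.0))
side [ 731.4 -368.4   30.    44.1   16.   -62.8] (np.float64(412.0), np.float64(294.0))
side [ 473.5 -413.2    8.6  148.8   71.6    7. ] (np.float64(297.0), np.float64(335.0))
(((522.199951171875, 346.1185607910156), (19.13977813720703, 41.85183334350586), 83.87694549560547), np.int64(49))
```

View pics/s1.png

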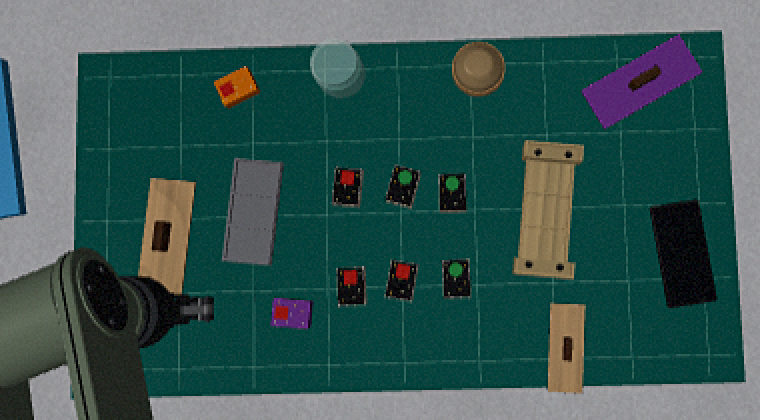

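```bash
cat > sq.py <<'E'
from h import *
x,y,a=585.2,76.2,-5.5
R=over((x,y),a+90,90); ctrl.gripper_to(58); at(x,y,tz(5,40),120,8); ctrl.gripper_to(20,20); s1=st("y sq"); ctrl.gripper_to(58); at(x,y,60,150)
R=over((x,y),a,60); ctrl.gripper_to(75); at(x,y,tz(5,55),120,8); ctrl.gripper_to(35,20); s2=st("x sq"); ctrl.gripper_to(75); at(x,y,70,150)
over((450,200),90,180)
for n in("top","side"):
    p,d,P,o=scan(n)
    for r in o:
        if abs(r[0]-x)<20 and abs(r[1]-y)<20: print(n,np.round(r[:6],1))
E
python3 sq.py
```

```text
y sq t47.4 [586.5  76.2  -5.6] w39.7 gf21.8 [0.6 0.2 3.8]
x sq t51.1 [586.5  76.2  -7.2] w54.7 gf22.8 [ 0.3 -0.2  4. ]
top [586.6  78.   22.6  53.9  41.9  -2.1]
side [588.6  73.5  18.6  54.2  42.5  -4.6]
```

Cross-check by squeezing: the top camera reads true in x and about 1.8 mm high in y. I'll place the first red canvas with that correction and check it.

```bash
cat >> h.py <<'E'
def ycor(y): return y-np.interp(y,[-300,-215,77,350],[2.6,2.4,1.7,.8])
TRAY=(554.5,ycor(220.0),-7.1); CARR=(540.5,ycor(-213.6),-6.9)
def nest(base,k):
    b=np.radians(base[2]); return base[0]+49*k*np.cos(b),base[1]+49*k*np.sin(b),base[2]+90
def find(x,y,tol=60):
    p,d,P,o=scan("top"); c=[r for r in o if np.hypot(r[0]-x,ycor(r[1])-y)<tol and abs(r[3]-55)<5 and abs(r[4]-40)<5 and 15<r[2]<27]
    if not c: print("not seen",x,y); return None
    r=min(c,key=lambda r:np.hypot(r[0]-x,ycor(r[1])-y)); return r[0],ycor(r[1]),r[5]
def carry(x,y,a,nx,ny,na):
    over((x,y),a,75); ctrl.gripper_to(78); at(x,y,tz(9,55),120,8)
    ctrl.gripper_to(30,45); s=st("grip")
    if not 50<s["grip_width"]<58: raise SystemExit("bad grip")
    at(x,y,75,200)
    over((nx,ny),na,75); s=st("over nest")
    if s["grip_width"]<50: raise SystemExit("lost")
    z=tz(18.2,55); at(nx,ny,z+12,150); hit=at(nx,ny,z,40,5); s=st("down %s"%hit)
    if s["eef_pos"][2]>z+3: raise SystemExit("stuck high")
    ctrl.gripper_to(68); at(nx,ny,80,200)
E
python3 - <<'E'
from h import *
print(TRAY,CARR)
carry(586.5,76.2,-3.3,*nest(TRAY,1))
over((420,120),90,180)
p,d=optics.grab_frame("top"); P=cloud("top",d); nx,ny,_=nest(TRAY,1)
m=(abs(P[...,0]-nx)<40)&(abs(P[...,1]-ny)<45)&(P[...,2]>23)&(P[...,2]<38)
print(nx,ny,cv2.minAreaRect(P[m][:,:2].astype(np.float32)),np.median(P[m][:,2]))
cv2.imwrite("pics/s2.png",p[100:310,150:460][...,::-1].repeat(2,0).repeat(2,1))
E
```

```text
(554.5, np.float64(218.77142857142857), -7.1) (540.5, np.float64(-215.99664383561642), -6.9)
grip t56.1 [588.1  76.2  -2.9] w53.8 gf48.2 [ 1.2 -0.4  6.1]
over nest t57.8 [602.2 212.2  73.5] w53.7 gf47.6 [ 0.1 -0.6 -1.5]
down True t58.7 [603.9 212.7   7.7] w53.5 gf48.3 [-0.4  1.1 -1. ]stuck high
```

Run:
```python
from h import *
nx,ny,_=nest(TRAY,1)
ctrl.hold(.3); s=st("settled"); 
for z in(7,6,5,4.5):
    h=at(nx,ny,z,15,6); ctrl.hold(.2); s=st("%s %s"%(z,h))
    if h: break
```

```text
settled t59.0 [604.1 212.8   8. ] w53.5 gf48.3 [ 0.1 -0.5 -1. ]
7 False t59.4 [603.2 212.7   7. ] w53.3 gf48.3 [ 0.  -0.6 -0.5]
6 False t59.9 [603.1 212.7   6. ] w53.4 gf48.3 [ 0.7 -0.2 -1. ]
5 False t60.3 [603.4 212.8   5.2] w53.7 gf48.4 [-0.4 -0.3  0.7]
4.5 False t60.8 [603.5 212.8   5.1] w53.8 gf48.9 [-0.8 -0.2  5.7]
```

The height change from pick to here is exactly 8.0 mm, so the canvas is on the nest floor. The earlier stop was a spurious trigger. I'll release and check.

```bash
python3 - <<'E'
s=open('h.py').read()
a=s.index("    ctrl.gripper_to(30,45)")
s=s[:a]+'''    ctrl.gripper_to(30,45); ctrl.hold(.15); s=st("grip"); z=s["eef_pos"][2]+8.5
    if not 50<s["grip_width"]<58: raise SystemExit("bad grip")
    at(x,y,75,200)
    over((nx,ny),na,75); s=st("over nest")
    if s["grip_width"]<50: raise SystemExit("lost")
    place(nx,ny,z)
def place(nx,ny,z):
    at(nx,ny,z+10,150); ctrl.hold(.1)
    for dx,dy in((0,0),(1.5,0),(-1.5,0),(0,1.5),(0,-1.5)):
        at(nx+dx,ny+dy,z,25,9); ctrl.hold(.15); s=st("down"); nx0,ny0=nx+dx,ny+dy
        if s["eef_pos"][2]<z+1.5: break
        if s["force"][2]<3:
            at(nx0,ny0,z,25,9); ctrl.hold(.15); s=st("again")
            if s["eef_pos"][2]<z+1.5: break
        at(nx,ny,z+8,60)
    else: raise SystemExit("stuck")
    ctrl.gripper_to(68); at(nx0,ny0,80,200)
def nested(base,k,pic=None):
    p,d=optics.grab_frame("top"); P=cloud("top",d); nx,ny,_=nest(base,k)
    m=(abs(P[...,0]-nx)<24)&(abs(ycor(P[...,1])-ny)<36)&(P[...,2]>24)&(P[...,2]<38)
    q=P[m]; r=cv2.minAreaRect(q[:,:2].astype(np.float32))
    print("nest",k,"dx %.1f dy %.1f"%(r[0][0]-nx,ycor(r[0][1])-ny),np.round(r[1],1),"z",np.percentile(q[:,2],[5,50,95]).round(1)); return p
'''
open('h.py','w').write(s)
E
python3 - <<'E'
from h import *
nx,ny,_=nest(TRAY,1); ctrl.gripper_to(68); at(nx,ny,80,200)
over((420,120),90,180)
p=nested(TRAY,1)
cv2.imwrite("pics/s2.png",p[100:310,150:460][...,::-1].repeat(2,0).repeat(2,1))
print(find(440,73),find(446,0),find(446,-80),find(570,-77),find(583,-6));st()
E
```

```text
nest 1 dx 0.4 dy -0.2 [55. 40.] z [26.9 30.3 34.4]
not seen 440 73
None (445.6214599609375, np.float64(-0.7749196268107794), -11.216804504394531) (445.6121520996094, np.float64(-80.42350647286193), 1.770828366279602) (569.9136962890625, np.float64(-77.49128494001414), -1.7613754272460938) (582.9412231445312, np.float64(-5.792869209916624), -17.30127716064453)
 t62.8 [420.4 120.2 179.5] w68.0 gf0.0 [-0.1 -0.7  0.5]
```

View pics/s2.png

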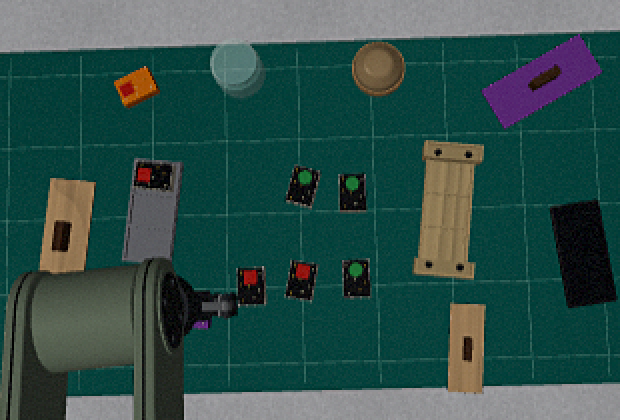

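Red canvas is in the tray nest (155,176), off by under 0.5 mm, flat. Next are the other two reds, with a rescan before each.

Run:
```python
from h import *
for (x,y),k in (((439,73),0),((445.6,-.8),-1)):
    over((380,-190),90,180); r=find(x,y,45); print("at",r)
    if r is None: break
    carry(*r,*nest(TRAY,k))
over((380,-190),90,180)
for k in(1,0,-1): p=nested(TRAY,k)
st()
```

```text
at (439.0729675292969, np.float64(72.85127270842251), 4.237776279449463)
grip t67.6 [440.3  72.8  -3.3] w53.6 gf47.6 [-1.9 -0.   7.2]
over nest t69.2 [553.  218.1  73.2] w53.7 gf47.2 [-0.6 -0.1  0.6]
down t70.5 [554.4 218.8   5.1] w53.7 gf47.2 [ 0.4  0.1 -0.5]
at (445.5630798339844, np.float64(-0.833449265728258), -11.184829711914062)
grip t75.7 [446.9  -1.1  -3.4] w53.9 gf47.9 [-0.8 -0.3  6.5]
over nest t77.4 [504.8 224.   73.5] w53.5 gf47.3 [0.6 0.4 0.2]
down t78.7 [505.8 224.8   5. ] w54.0 gf47.3 [-0.1  0.3 -1.1]
nest 1 dx 0.5 dy -0.6 [55.5 40.2] z [26.9 30.5 34. ]
nest 0 dx -0.3 dy -0.6 [55.2 39.9] z [26.9 30.3 33.9]
nest -1 dx 0.2 dy 0.0 [55.1 39.7] z [26.8 30.4 33.5]
 t81.5 [ 380.2 -189.5  179.7] w68.5 gf0.0 [0.2 0.2 0.4]
```

All three reds are seated. Now the greens go into the carrier.

Run:
```python
from h import *
for (x,y),k in (((583,-5.8),1),((570,-77.5),0),((445.6,-80.4),-1)):
    over((380,180),90,180); r=find(x,y,45); print("at",r)
    if r is None: break
    carry(*r,*nest(CARR,k))
over((380,130),90,180)
for k in(1,0,-1): p=nested(CARR,k)
cv2.imwrite("pics/s3.png",p[100:310,150:460][...,::-1].repeat(2,0).repeat(2,1))
st()
P=scan("top")[2]; print(block("top",None,P,(450,600,270,440),27,50))
```

```text
at (582.817626953125, np.float64(-5.988378432025648), -16.256004333496094)
grip t86.3 [584.3  -6.2  -3.1] w53.7 gf49.0 [-0.4 -0.   5.4]
over nest t87.9 [ 588.1 -220.7   73.2] w53.8 gf48.4 [ 0.6  0.8 -0.2]
down t89.2 [ 589.1 -221.9    5.4] w53.7 gf48.4 [-0.4  0.  -0.5]
at (569.953369140625, np.float64(-77.53203944898631), -1.7489852905273438)
grip t95.1 [571.4 -78.   -3. ] w53.9 gf47.8 [0.5 0.1 5.3]
over nest t97.0 [ 539.8 -215.3   73.8] w53.8 gf47.3 [-0.2 -0.3 -0.5]
down t98.3 [ 540.5 -216.     5.4] w54.0 gf47.2 [-0.2 -0.1 -1.1]
at (445.6434631347656, np.float64(-80.29845154122131), 1.7799255847930908)
grip t104.0 [447.  -80.8  -3.3] w53.7 gf48.0 [-0.7  0.5  5.5]
over nest t105.9 [ 491.  -209.4   73.9] w53.8 gf47.3 [ 0.   0.2 -0.7]
down t107.2 [ 491.8 -210.1    5.1] w53.8 gf47.3 [ 0.6 -0.3 -0.3]
nest 1 dx 2.9 dy -4.3 [60.2 43.9] z [26.9 30.  33.8]
nest 0 dx 0.4 dy -0.8 [54.8 39.8] z [27.4 30.3 32.9]
nest -1 dx -0.6 dy 2.4 [61.5 43.3] z [26.8 30.  33.4]
 t110.4 [380.1 129.8 179.9] w67.9 gf0.0 [1.  0.2 0.1]
(((519.906494140625, 351.5863037109375), (16.945043563842773, 43.91926956176758), 83.04607391357422), np.int64(93))
```

View pics/s3.png

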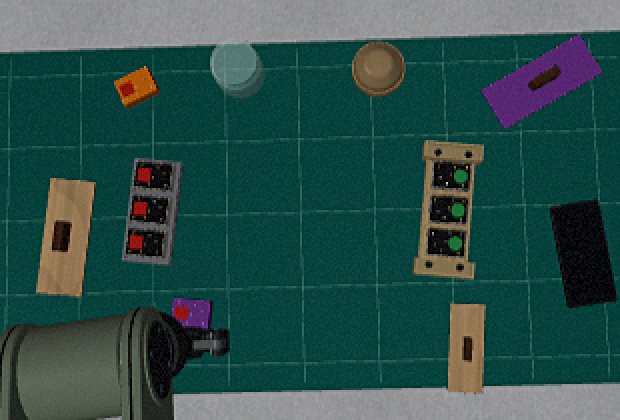

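All three greens sit in the carrier nests at (451,176), (449,210) and (447,243). The outer rectangles are inflated only because they include end-block points. The cover is still at (61,237). Now I'll lay it back.

Run:
```python
from h import *
x,y,a=519.9,350.5,83.1; cx,cy,ca=CARR[0],CARR[1],CARR[2]+90
over((x,y),a,120); ctrl.gripper_to(45); at(x,y,tz(10,14),120,9); ctrl.gripper_to(5,70); ctrl.hold(.15); s=st("grip"); z=s["eef_pos"][2]
if not 9<s["grip_width"]<17: raise SystemExit("bad")
at(x,y,115,150); at(cx,cy,115,250); s=st("over")
if s["grip_width"]<9: raise SystemExit("lost")
R=rot(np.radians(ca)); R=R if R[:,1]@s["eef_rot"][:,1]>0 else rot(np.radians(ca+180))
ctrl.move_l(np.array([cx,cy,z+50]),rot=R,vel=120); ctrl.hold(.1)
print(at(cx,cy,z+40.3,25,8)); ctrl.hold(.2); st("laid %.1f"%(z+40))
```

```text
grip t113.5 [520.8 351.    1.9] w12.3 gf71.5 [-0.3 -0.2  5.4]
over t116.9 [ 540.5 -215.   114.9] w12.3 gf70.4 [-0.1 -0.5 -1.6]
False
laid 41.9 t118.4 [ 540.5 -216.    42.2] w12.1 gf70.4 [ 0.3 -1.3 -1.6]
```

Run:
```python
from h import *
cx,cy=CARR[:2]
ctrl.gripper_to(40); at(cx,cy,95,150); ctrl.gripper_to(0)
over((380,100),90,180)
for n in("top","side"):
    p,d=optics.grab_frame(n);P=cloud(n,d); print(block(n,p,P,(490,590,-270,-160),65,85),sensors.read_state()["t"])
    a=p[160:250,330:420] if n=="top" else p[215:285,260:370]
    cv2.imwrite(f"pics/lid_{n}.png",cv2.resize(a,(540,540) if n=="top" else (770,490),interpolation=cv2.INTER_CUBIC)[...,::-1])
```

```text
(((538.6292724609375, -214.1766357421875), (13.68271541595459, 41.74324417114258), 84.53642272949219), np.int64(86)) 121.1417
(((540.4027709960938, -217.98605346679688), (16.3427677154541, 44.19060516357422), 80.7369384765625), np.int64(125)) 121.1917
```

View pics/lid_side.png

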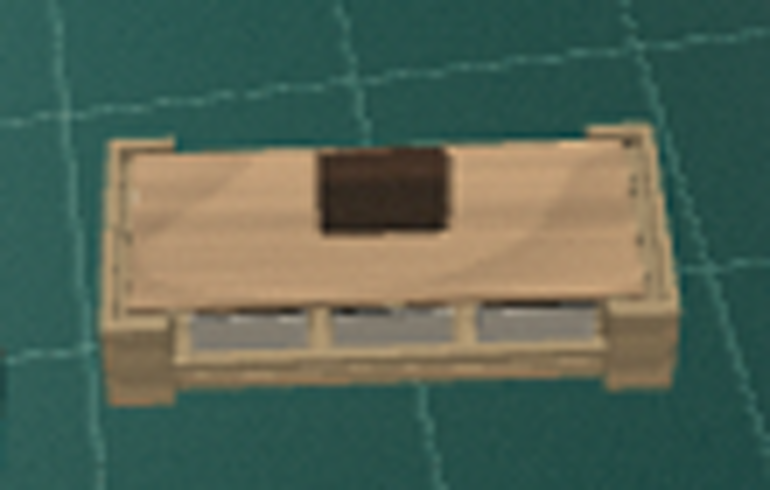

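View pics/lid_top.png

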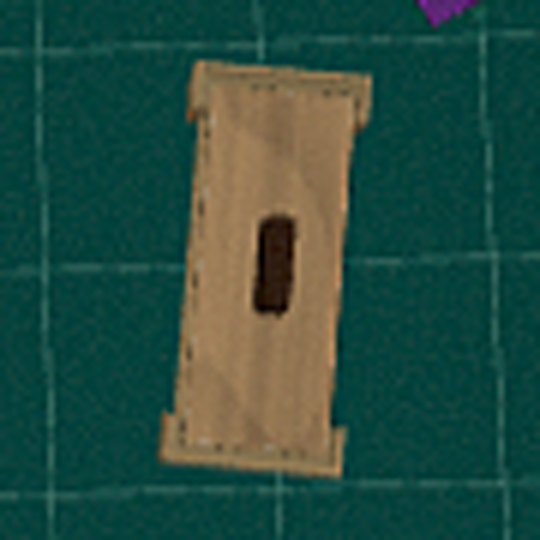

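The cover lies between the lips on all sides; in the top crop the plate is inside the lips at (195,62)–(340,478). Now I'll press on the centre of the grip.

Run:
```python
from h import *
cx,cy=539.5,-216.0
ctrl.gripper_to(0); over((cx,cy),CARR[2]+90,90); ctrl.hold(.2); f0=st()["force"][2]
at(cx,cy,72,60)
z=69
while z>54:
    at(cx,cy,z,15,12); ctrl.hold(.15); s=sensors.read_state(); f=s["force"][2]-f0; print(z,s["eef_pos"][2].round(2),f.round(1))
    if f>11: break
    z-=1 if f<1 or z>62 else .4
at(cx,cy,100,80); over((380,100),90,180)
for n in("top","side"):
    p,d=optics.grab_frame(n);P=cloud(n,d); print(block(n,p,P,(490,590,-270,-160),60,80))
    m=(abs(P[...,0]-540)<100)&(abs(P[...,1]+215)<40)&(P[...,2]>30)&(P[...,2]<54); print(np.median(P[m][:,2]))
    # plate plane (away from block)
    b=np.radians(-6.9);u=(P[...,0]-540)*np.cos(b)+(P[...,1]+216)*np.sin(b);v=-(P[...,0]-540)*np.sin(b)+(P[...,1]+216)*np.cos(b)
    m=(abs(u)<75)&(abs(v)<28)&((abs(u)>28)|(abs(v)>18))&(P[...,2]>30)&(P[...,2]<54)
    print("plate",np.linalg.lstsq(np.c_[u[m],v[m],np.ones(m.sum())],P[m][:,2],rcond=None)[0])
    if n=="side": cv2.imwrite(f"pics/lid2.png",cv2.resize(p[215:285,260:370],(770,490),interpolation=cv2.INTER_CUBIC)[...,::-1])
for k in(1,0,-1): p=nested(TRAY,k)
st()
```

```text
t123.9 [ 539.6 -215.7   90.2] w-0.1 gf0.0 [0.5 0.1 0.9]
69 69.2 -0.2
68 67.98 -0.3
67 66.97 -0.8
66 66.02 -0.8
65 65.01 -1.2
64 64.34 2.6
63 63.14 4.0
62 61.94 2.3
61.6 61.58 1.8
61.2 61.22 2.2
60.800000000000004 60.79 2.7
60.400000000000006 60.37 1.6
60.00000000000001 59.97 2.4
59.60000000000001 59.58 2.3
59.20000000000001 59.4 4.5
58.80000000000001 59.37 7.3
58.40000000000001 59.39 8.1
58.000000000000014 59.37 10.8
57.600000000000016 59.32 12.5
(((539.2952270507812, -214.4261932373047), (14.113995552062988, 42.60659408569336), 84.63771057128906), np.int64(86))
40.75907578774262
plate [-1.53766492e-03 -3.31928385e-04  4.09101422e+01]
(((539.047607421875, -218.99827575683594), (14.429108619689941, 42.10447692871094), 79.47776794433594), np.int64(112))
38.029878735010406
plate [-2.62938449e-05 -6.25170991e-04  3.80062265e+01]
nest 1 dx 0.6 dy -0.0 [55.2 40.1] z [27.2 30.4 33.8]
nest 0 dx -0.3 dy -0.5 [55.2 39.9] z [27.  30.6 33.7]
nest -1 dx -0.0 dy -0.3 [55.1 39.8] z [27.4 30.5 33.5]
 t135.3 [380.1  99.9 179.9] w0.3 gf0.0 [ 0.2 -0.9 -0.5]
```

View pics/lid2.png

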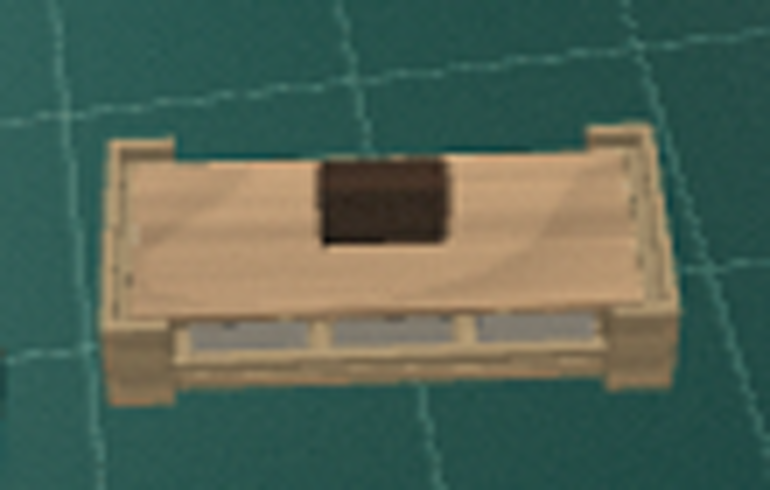

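The cover is home. Its top is at about 39 mm, level to within 0.002 rad, and the press ended on a hard stop. The reds are still in place and the arm is clear, so I'm handing in.

Run:
```python
from plant import ctrl
print(ctrl.finish_job())
```

```text
the job is handed in; nothing more can be done
None
```

The job is handed in with no verdict returned: three green-tagged canvases in the carrier, three red-tagged in the tray, the cover pressed home and level, and the jar, twine and phone not touched.

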